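# Take the bore of a stone cuff bangle with a telescoping gauge

### The arm

A 6-joint arm with a two-finger parallel gripper is mounted at the origin on a cart in front of the work surface, level with it; the furniture and walls round the work are solid. World frame = base frame: x ahead of the robot, y to its left, z up, the work surface at z = 0. Lengths are in m, angles in rad, forces in N, time in s.
With the tool pointing down it reaches from about 0.375 to 0.825 m from the base axis. Payload 5.5 kg.
Tool frame: the origin (TCP) lies midway between the tips of the shut fingers; the grasp point (between the pads) lies 19 mm behind it; z points along the fingers, y is the line along which they close (so a half turn about z gives the same grasp; the last joint's range is limited). The gripper opens to 85 mm and grips with 20 to 120 N. Pads are 22 mm wide; open, the fingers measure 114 mm over their backs; the gripper's body (76 mm by 85 mm) begins 54 mm behind the grasp point. The pads swing forward as they close: fully open they stand 13 mm farther back than shut.
Start: joints at [-1.264, 0.314, -0.047, 1.21, 0, 1.571], TCP at [0.181, -0.572, 0.231] pointing down, gripper open.
Joint ranges: [-2.67, 2.67], [-0.69, 1.73], [-1.03, 1.25], [-2.08, 2.16], [-1.42, 1.45], [-3.14, 3.14]. Speed limits (rad/s): [2.39, 2.39, 3.01, 3.14, 3.14, 3.14].

### API

Orientations are given as a 3x3 rotation matrix whose columns are the frame's x, y, z axes.
In Python, from station import manip, optics gives the robot as it stands.
- The arm moves only by the shell command python3 -m handwheel 'ROWS' [FORCE]. ROWS is JSON, a list that holds one entry, the list of rows, each a list of 7 numbers: the shift along the world's x, y, z in mm, then the turn, a rotation vector about the world's x, y, z in rad, then the gripper command: -1 is shut, 1 is fully open, values between are in proportion. A call has 1 to 8 rows; each row shifts and turns the commanded pose from where the row before left it; what a row does not reach is not made up. A row lasts 1/10 s, in which the tool goes at most 50 mm and 8.59 degrees, less where a joint would pass 70% of its speed; a pose out of reach is approached as far as the arm can. A call is refused whole if a number of a shift passes 50 or a number of a turn 0.15, either way. A call with a gripper value outside its range is refused whole. The fingers move at their own pace and stop on an object; FORCE is the grip in N (left out, the last holds). Time passes only in rows, so rows that do not move let the fingers close. It gives the time, the measured TCP pose, the force, the opening and the grip force at its end, in the units of the state.
- manip.state(): the state, without advancing time (a new reading comes with each control period).
- optics.snapshot(name): name is "scene" or "top"; returns the picture (400x640x3 uint8, red, green, blue); there is no depth.
- optics.camera_params(name): a dict with "fx", "fy", "cx", "cy" (pixels), "origin" and "attitude" of the camera in the world. Camera axes: x right, y down, z forward; pixel columns grow to the right and rows downward; lengths in m; the calibration is good to about 2 mm. A picture is of the moment at which its call begins. camera_params takes no time and is no camera call.
- manip.hand_in(): hands the job in; it is judged then, once.
The state is a dict: "t": time; "joint_pos": joint angles; "qvel": joint speeds; "joint_torque": joint torques, N m; "ee_pos": TCP position; "orientation": TCP orientation; "ft_force": force on the tool from outside, world axes, zero at the start; "ft_torque": the same for the moment, N m; "gripper_width": finger opening in m; "finger_force": force on a finger pad.
Only numpy, scipy, OpenCV 4.12 (cv2) and the standard library are available. Lean on these libraries where they do the work, as an engineer would, in place of code of your own. Each camera call takes 0.05 s, during which the arm holds its last target. There are 200 camera calls.

### The job

Take the bore of the stone cuff bangle in the small bench clamp with the telescoping gauge: pick the gauge out of the wide slot of its wooden stand by the knurled knob, lower its locked head onto the floor of the bore and, bearing down just enough that the head does not turn with the knob, turn the knob anticlockwise so that both plungers spring out against the wall, then clockwise until it is fully locked again. Draw the gauge gently out with the size held and stand it back upright, all the way down in the same wide slot. Never press or jam it hard against the bangle, clamp or stand, and leave the loupe and the tweezers alone.

Things in the scene. Friction and masses are not known exactly. Their poses are not given: they have to be found in the camera images.
- gauge_grip (a point): Telescoping bore gauge, bare steel, T-shaped, 122 mm tall, 0.2 kg: a flat-bottomed cross head at the foot, a slim handle (10 to 12 mm round), on top a dark knurled round lock knob 20 mm across and 22 mm high. This point is on the handle's axis at half the knob's height. z up the handle, y along the plungers (half turn the same). The tall, loose gauge; the short one beside it is fixed.
- gauge_head (a point): Centre of the flat underside of the gauge's head, on the handle's axis 111 mm below gauge_grip; same axes. The head is 14 mm wide (x), 42 mm long (y) and 14 mm high, with a plunger in each end.
- gauge_knob (a joint): Lock knob, rad, angle of the knob relative to the head: 0 = locked (stop), growing anticlockwise from above to 1.2 (stop). Lets the plungers go in the second half of its turn. Stiff: up to 0.08 N m to unlock, 0.03 to lock; stays where left. The whole gauge turns with it unless the head is held, by pressing it on a surface (about 6 to 15 N) or by plungers gripping a bore.
- plunger_l_tip (a point): Rounded tip of the 9 mm plunger at the +y end of the gauge's head, 7 mm above the head's underside. Tip to tip 48 to 51 mm as found (locked, drawn in), 66 mm when fully out; a spring of about 2 N drives each plunger out when the knob lets it go.
- plunger_r_tip (a point): Rounded tip of the plunger at the -y end of the gauge's head. With both plungers out against the bore wall the gauge stands upright by itself when let go.
- bore_floor (a point): Centre of the round black pad that is the floor of the bangle's bore, 16 mm above the desk; axes of the clamp, z up. The bangle is a domed cuff of pale polished stone, 46 mm high (rim 62 mm above the desk), 76 mm across outside, with a straight upright bore 56 mm across, held fast in the clamp.
- clamp: Small soft-jaw bench clamp fixed to the desk: base 140 by 84 mm, two dark jaws with cork faces (tops 48 mm above the desk), a screw with a tommy bar at its -x end. Origin on the desk under the bangle's centre. The bangle is part of it.
- slot_floor (a point): Centre of the floor of the wide slot in the stand, 10 mm above the desk. The slot is 20 mm wide (x), 65 mm long (y, the way the plungers lie) and 26 mm deep, with chamfered edges.
- stand: Wooden stand of the gauge set, fixed to the desk, 100 by 92 mm, 36 mm high. Origin on the desk under the wide slot; the block reaches 28 mm to -x and 72 mm to +x, where a small gauge stands fixed in a narrow slot 50 mm away (its top 74 mm above the desk).
- loupe: Folded pocket loupe, bright metal drop-shaped cover, 27 by 44 by 14 mm, loose on the desk. Origin at the centre of its underside. Not to be moved.
- tweezers: Steel stone tweezers, 13 by 162 by 10 mm, loose on the desk. Origin at the centre of the underside. Not to be moved.
Things that resemble listed ones, but are neither listed nor needed, are in the scene too. Of the things shaped like the part that bears gauge_grip, the bare steel one is meant.

How it is judged:
On the way, in this order (a step that is already met when the one before it is completed fails the run):
1. the gauge's head stands on the floor of the bore, still locked with its plungers drawn in (z of gauge_head in the frame of bore_floor below 0.004 m and horizontal distance between gauge_head and bore_floor below 0.008 m and value of joint gauge_knob below 0.3 rad and distance between plunger_l_tip and plunger_r_tip below 0.053 m), for 0.1 s.
2. the knob is turned open in the bore and both plungers have sprung out to the wall (z of gauge_head in the frame of bore_floor below 0.012 m and horizontal distance between gauge_head and bore_floor below 0.008 m and value of joint gauge_knob above 0.6 rad and distance between plunger_l_tip and plunger_r_tip between 0.0548 and 0.0575 m), for 0.2 s.
3. the knob is turned back and the size is locked while the plungers still touch the wall (z of gauge_head in the frame of bore_floor below 0.02 m and horizontal distance between gauge_head and bore_floor below 0.008 m and value of joint gauge_knob below 0.2 rad and distance between plunger_l_tip and plunger_r_tip between 0.0548 and 0.0575 m), for 0.2 s.
At the end, for the whole second after the job is handed in: The gauge stands upright (within about 7 degrees) in the wide slot of the stand with its head on the slot's floor (within 4 mm), released, its knob locked (under 0.2 rad) and its plungers still holding the bore: 54.8 to 57.5 mm from tip to tip (value of joint gauge_knob below 0.2 rad and distance between plunger_l_tip and plunger_r_tip between 0.0548 and 0.0575 m and z of gauge_head in the frame of slot_floor below 0.004 m and horizontal distance between gauge_head and slot_floor below 0.008 m and angle between gauge_head's own z axis and vertical below 0.12 rad); the robot touches nothing.
It fails at once if something is pressed on the clamp or its bangle with more than 25 N (contact force between anything else and clamp above 25 N).
It fails at once if something is pressed on the stand with more than 25 N (contact force between anything else and stand above 25 N).
It fails at once if the loupe is moved by more than 15 mm (distance of loupe from where it was at the start of the episode above 0.015 m).
It fails at once if the tweezers are moved by more than 15 mm (distance of tweezers from where it was at the start of the episode above 0.015 m).
It also fails if it takes over 72 s, if anything falls off the work surface, if the arm or the gripper's body presses on something with over 40 N, if the wrist force passes 120 N, or if a joint passes its speed limit or range.

## Working session

There is one attempt and no reset: what is moved stays moved. The work goes in short steps, Python scripts to look and compute and a shell command to move; the robot and the scene stay as the last step left them, time stands still between calls to the robot, and variables do not carry over. Pictures are saved under pics/ and viewed, at most 10 in all, crops included, and the job is handed in when it is done.

```bash
ls; mkdir -p pics; python3 - <<'E'
from station import manip, optics
import cv2
for n in("scene","top"):
    im=optics.snapshot(n); cv2.imwrite(f"pics/{n}0.png",im[:,:,::-1]); 
    p=optics.camera_params(n); print(n,{k:(v if not hasattr(v,'tolist') else v.tolist()) for k,v in p.items()})
s=manip.state(); print(s)
E
```

```text
pics
scene {'fx': 412.92967162010274, 'fy': 412.92967162010274, 'cx': 322.07430097315665, 'cy': 202.44594996860596, 'origin': [-0.17138784759624345, -0.5991270410176901, 0.5819454923424723], 'attitude': [[0.568728754715031, -0.41471455866783613, 0.7103234744742936], [-0.8223791531027387, -0.27043050889329084, 0.500559555299605], [-0.015496196382110345, -0.8688378299134181, -0.49485421409646446]]}
top {'fx': 367.17803088769045, 'fy': 367.17803088769045, 'cx': 319.59019714551266, 'cy': 197.80608475247496, 'origin': [0.4237881527732068, -0.15252130980483525, 0.9396568795460483], 'attitude': [[-0.02220761501084519, -0.9971374509275619, 0.07227534706394914], [-0.9996775231829369, 0.023038372559515557, 0.010680965903766207], [-0.012315497487253219, -0.07201484116134102, -0.9973275245244907]]}
{'t': 0.1, 'joint_pos': array([-1.26402917e+00,  3.14121267e-01, -4.79456263e-02,  1.21024004e+00,
        2.65259223e-05,  1.57077393e+00]), 'qvel': array([ 0.00042833, -0.00157181,  0.00113292,  0.00208078, -0.00159941,
        0.00014965]), 'joint_torque': array([ 6.78204219e-05, -5.40765810e+01,  3.40541160e+01,  1.11800068e-02,
        7.82471602e-05,  4.14747959e-06]), 'ee_pos': array([ 0.18103852, -0.57149114,  0.23055588]), 'orientation': array([[ 9.53308045e-01,  3.01999313e-01, -4.30883367e-04],
       [ 3.01999620e-01, -9.53306946e-01,  1.44809546e-03],
       [ 2.65597283e-05, -1.51060767e-03, -9.99998859e-01]]), 'ft_force': array([-0.70831155, -0.75678986,  0.52350993]), 'ft_torque': array([-0.01325091,  0.02444303, -0.00393683]), 'finger_force': 0.0, 'gripper_width': 0.08561688407432051}
```

View pics/scene0.png

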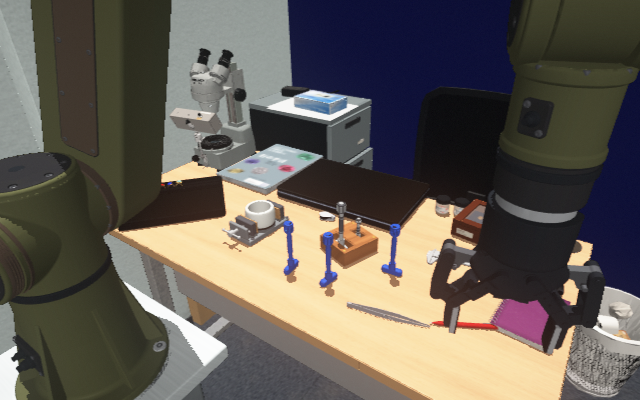

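View pics/top0.png

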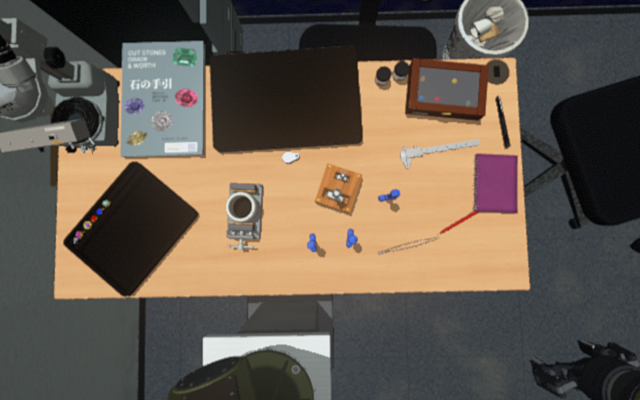

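The scene view shows the steel gauge in its stand, knob at (341,207), with the short fixed gauge beside it at (357,222). The blue decoy gauges are at (290,228), (328,240) and (394,232). The clamp with the bangle is at (260,215), the loupe at (328,215), and the tweezers run from (350,305) to (430,325). In the top view the stand is at (339,188) and the bangle at (242,207).

What could be taken for the gauge: the steel tall one (scene 341,207), the short steel one (357,222) and the three blue ones. I choose the tall bare steel one and will check it in a close crop.

```bash
python3 - <<'E'
import cv2,numpy as np
a=cv2.imread("pics/scene0.png")[190:275,300:400]; b=cv2.imread("pics/top0.png")[155:225,300:380];c=cv2.imread("pics/top0.png")[175:255,215:275]
d=cv2.imread("pics/scene0.png")[190:250,215:300]
r=lambda i,s:cv2.resize(i,None,fx=s,fy=s,interpolation=cv2.INTER_CUBIC)
W=np.zeros((600,800,3),np.uint8)
for im,s,x,y in((a,4,0,0),(b,5,400,0),(c,3,600,350),(d,3,0,345)):
    e=r(im,s); h,w=e.shape[:2]; h=min(h,600-y);w=min(w,800-x); W[y:y+h,x:x+w]=e[:h,:w]
cv2.imwrite("pics/crop1.png",W)
E
```

```text
(no output)
```

View pics/crop1.png

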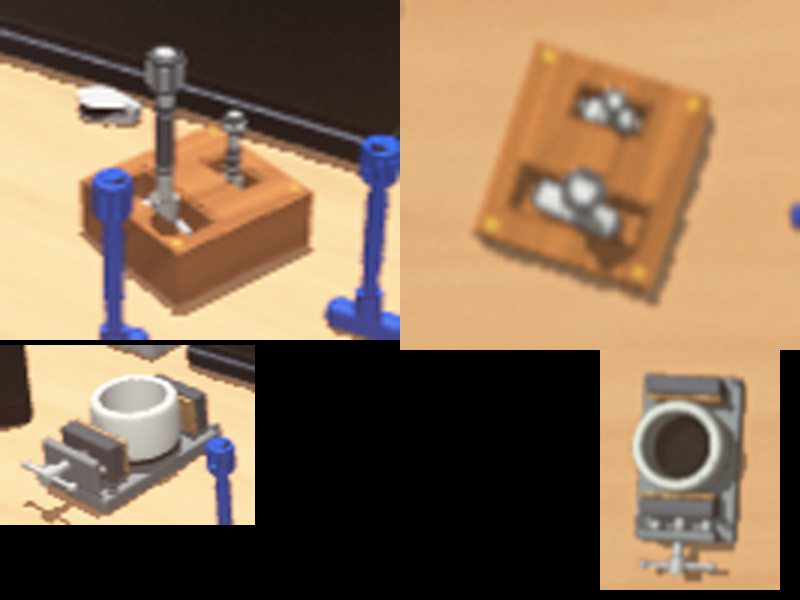

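The crop confirms it. The tall bare-steel gauge stands in the wide slot, its knob at scene (341,206) and top (337,191), and the short gauge is fixed in the narrow slot. Four brass pins mark the stand's corners, and the bangle's bore is clear. Now I measure with masks.

```bash
cat > h.py <<'E'
import numpy as np,cv2
from station import manip,optics
P={n:optics.camera_params(n) for n in("scene","top")}
def ray(n,u,v):
    p=P[n];d=np.array(p["attitude"])@[(u-p["cx"])/p["fx"],(v-p["cy"])/p["fy"],1];return np.array(p["origin"]),d/np.linalg.norm(d)
def plane(n,u,v,z):
    o,d=ray(n,u,v);return o+d*(z-o[2])/d[2]
def tri(uv1,uv2):
    o,d=ray("scene",*uv1);q,e=ray("top",*uv2)
    s=np.linalg.lstsq(np.c_[d,-e],q-o,rcond=None)[0];a=o+s[0]*d;b=q+s[1]*e;return (a+b)/2,np.linalg.norm(a-b)
def proj(n,X):
    p=P[n];c=np.array(p["attitude"]).T@(np.array(X)-p["origin"]);return p["fx"]*c[0]/c[2]+p["cx"],p["fy"]*c[1]/c[2]+p["cy"]
def blobs(m,amin=2):
    k,_,s,c=cv2.connectedComponentsWithStats(m.astype(np.uint8));return [(s[i,4],s[i,:4].tolist(),c[i].round(2)) for i in range(1,k) if s[i,4]>=amin]
E
python3 - <<'E'
from h import *
t=cv2.imread("pics/top0.png");s=cv2.imread("pics/scene0.png")
ht=cv2.cvtColor(t,cv2.COLOR_BGR2HSV);hs=cv2.cvtColor(s,cv2.COLOR_BGR2HSV)
def win(m,x0,y0,x1,y1):
    o=np.zeros_like(m);o[y0:y1,x0:x1]=m[y0:y1,x0:x1];return o
pin=win((ht[...,0]>20)&(ht[...,0]<35)&(ht[...,1]>120)&(ht[...,2]>120),310,155,370,222)
print("pins",blobs(pin)); 
print([ht[y,x].tolist() for x,y in((330,166),(358,176),(318,200),(347,209),(340,185))])
# stand wood top : gray steel in stand
steel=win((ht[...,1]<70)&(ht[...,2]>60),310,155,370,222); print("steel top",blobs(steel,6))
steels=win((hs[...,1]<70)&(hs[...,2]>40),325,195,372,250); print("steel scene",blobs(steels,6))
# bangle
for n,h,w in(("top",ht,(220,185,265,228)),("scene",hs,(240,195,285,235))):
    m=win((h[...,2]>170)&(h[...,1]<60),*w); print(n,blobs(m,6))
    cs,hi=cv2.findContours(m.astype(np.uint8),cv2.RETR_CCOMP,cv2.CHAIN_APPROX_NONE)
    for c,q in zip(cs,hi[0]):
        if len(c)>30: e=cv2.fitEllipse(c);print(n,"hole" if q[3]>=0 else "outer",e,plane(n,*e[0],.062))
E
```

```text
pins []
[[20, 171, 224], [19, 173, 223], [20, 169, 220], [20, 173, 224], [14, 164, 204]]
steel top [(np.int32(64), [336, 173, 12, 8], array([341.62, 176.7 ])), (np.int32(141), [327, 189, 17, 14], array([335.22, 195.09]))]
steel scene [(np.int32(457), [325, 201, 47, 48], array([345.68, 219.28])), (np.int32(78), [325, 211, 11, 10], array([329.18, 216.06]))]
top [(np.int32(227), [226, 192, 29, 29], array([239.61, 205.82]))]
top outer ((239.6482696533203, 206.00746154785156), (28.3841609954834, 28.860387802124023), 143.29766845703125) [0.47209811 0.04908126 0.062     ]
top hole ((239.80221557617188, 206.27984619140625), (24.49372673034668, 25.146059036254883), 47.536376953125) [0.47143545 0.04871525 0.062     ]
scene [(np.int32(566), [245, 200, 29, 28], array([260.14, 211.99])), (np.int32(16), [276, 219, 9, 6], array([278.56, 221.81])), (np.int32(11), [240, 226, 7, 4], array([243.18, 227.36])), (np.int32(8), [258, 233, 5, 2], array([260. , 233.5]))]
scene outer ((259.87921142578125, 211.91912841796875), (25.981124877929688, 28.8299503326416), 129.2145233154297) [0.45275464 0.02813395 0.062     ]
```

```bash
python3 - <<'E'
from h import *
t=cv2.imread("pics/top0.png");s=cv2.imread("pics/scene0.png")
ht=cv2.cvtColor(t,cv2.COLOR_BGR2HSV).astype(int);hs=cv2.cvtColor(s,cv2.COLOR_BGR2HSV).astype(int)
def cen(h,im,u,v,r=3):  # hue weighted centroid
    ys,xs=np.mgrid[v-r:v+r+1,u-r:u+r+1];w=np.clip(h[ys,xs,0]-15.5,0,None)*(h[ys,xs,1]>120);return (xs*w).sum()/w.sum(),(ys*w).sum()/w.sum()
pt=[cen(ht,t,*q) for q in((318,200),(348,209),(330,166),(359,176))]
W=np.array([plane("top",*q,.036) for q in pt]);print(np.round(pt,1).tolist(),W.round(4).tolist())
c=W.mean(0);x=(W[2]+W[3]-W[0]-W[1]);x/=np.linalg.norm(x);y=(W[0]+W[2]-W[1]-W[3]);y/=np.linalg.norm(y)
print("stand centre",c,"x",x,np.degrees(np.arctan2(x[1],x[0])),"y",np.degrees(np.arctan2(y[1],y[0])))
slot=c-.022*x;print("slot",slot)
print("pred knob top px top",proj("top",[slot[0],slot[1],.132]),"scene",proj("scene",[slot[0],slot[1],.121]))
ps=proj("scene",W[0]),proj("scene",W[1]),proj("scene",W[2]),proj("scene",W[3]);print("pins in scene",np.round(ps,1).tolist())
print(hs[195:225:2,330:352:2,2]) 
th=np.linspace(0,6.28,9)
for r,z in((.028,.062),(.034,.062)):
    for n in("scene","top"): 
        q=np.array([proj(n,[.4716+r*np.cos(a),.0488+r*np.sin(a),z]) for a in th]);print(n,r,q.min(0).round(1),q.max(0).round(1))
print("bore dark top",hs[200:226:2,244:278:3,2])
E
```

```text
[[317.8, 199.5], [347.2, 209.1], [329.1, 165.8], [358.3, 175.4]] [[0.4852, -0.1384, 0.036], [0.4598, -0.2102, 0.036], [0.5683, -0.1681, 0.036], [0.5427, -0.2398, 0.036]]
stand centre [ 0.51398467 -0.18915012  0.036     ] x [ 0.94166324 -0.33655659  0.        ] -19.667221419886378 y 70.39963977282261
slot [ 0.49326808 -0.18174587  0.036     ]
pred knob top px top (np.float64(336.6386795024499), np.float64(192.46250343230497)) scene (np.float64(341.1079314041946), np.float64(207.88348035185697))
pins in scene [[323.4, 235.5], [343.6, 251.0], [352.6, 223.3], [373.4, 237.4]]
[[ 47  46  45  45  44  44  43  42  43  44  41]
 [ 46  45  46  46  46  45  43  43  44  42  42]
 [ 47  45  46  46  46  44  44  45  45  43  44]
 [ 48  48  48  47  57  95  79  48  45  45  46]
 [ 52  51  49  75 130 229 227  89  47  45  45]
 [ 47  43  44  89  77 118 115  88  88  46  45]
 [109 122  80  91 101 132  94 113  66  48  46]
 [ 44  43  45 103 104 120  94 111  59  45  50]
 [ 44  44  43  48 100 120  94 111 104  62  44]
 [217 122  63  47  53  86  83  48  42  58 100]
 [241 239 180 147 126 138 137  45  41  43  42]
 [ 79
[... 315 characters left out ...]
6 192.1] [253.9 220.4]
bore dark top [[251 250 250 250 253 253 253 250 133 239 250 250]
 [250 251 252 245 196 198 197 194 247 172 139 249]
 [251 252 210 180 191 197 198 191 175 250 125 121]
 [251 247 157 178 191 197 197 192 177 242 129 120]
 [249 236 153 178 191 197 197 192 180 250 147 231]
 [246 251 157 176 190 195 197 198 252 217 151 141]
 [242 217 252 238 210 221 248 252 223 177 142 139]
 [243 171 206 228 236 236 218 203 188 172 139 136]
 [220 162 189 198 206 205 203 198 186 171 141 128]
 [124 215 185 198 201 202 199 196 185 170 136 126]
 [129 124 144 197 199 200 199 193 184 169 134 101]
 [ 94 125 126 123 206 199 197 191 182 167  85 175]
 [ 83  85 113  91 136 195 194 188 177 144  86 171]]
```

Predicted and seen pixels agree to about 1 px. The slot and gauge are at (0.493,-0.182) with y at 70.4°, and the bore is at (0.4716,0.0488). Moving now.

```bash
python3 -m handwheel '[[[26,32.5,0,0,0,0.12,0.2],[26,32.5,0,0,0,0.12,0.2],[26,32.5,0,0,0,0.12,0.2],[26,32.5,0,0,0,0.12,0.2],[26,32.5,0,0,0,0.12,0.2],[26,32.5,0,0,0,0.12,0.2],[26,32.5,0,0,0,0.12,0.2],[26,32.5,0,0,0,0.08,0.2]]]' 40
```

```text
t: 0.9
ee_pos: [0.3898, -0.3104, 0.2311]
orientation: [[0.333, 0.943, -0.0], [0.943, -0.333, 0.0], [0.0, -0.0, -1.0]]
ft_force: [0.4, -0.9, -0.0]
gripper_width: 0.0514
finger_force: 0.0
```

```bash
python3 -m handwheel '[[[26,32,0,0,0,0,0.2],[26,32,0,0,0,0,0.2],[26,32,-10,0,0,0,0.2],[20,25,-20,0,0,0,0.2],[5.5,7.5,-20,0,0,0,0.2],[0,0,-10,0,0,0,0.2],[0,0,0,0,0,0,0.2],[0,0,0,0,0,0,0.2]]]'; python3 - <<'E'
from h import *
im=optics.snapshot("scene")[:,:,::-1];t=optics.snapshot("top")[:,:,::-1]
W=np.hstack([cv2.resize(im[130:250,290:390],None,fx=4,fy=4,interpolation=2),cv2.resize(t[140:240,290:370],(384,480),interpolation=2)[:,:320]])
cv2.imwrite("pics/hover.png",np.ascontiguousarray(W))
s=manip.state();print(s["ee_pos"],s["joint_pos"])
g=s["ee_pos"];print(proj("scene",g),proj("scene",[g[0],g[1],.121]))
E
```

```text
t: 1.7
ee_pos: [0.4922, -0.1842, 0.1716]
orientation: [[0.338, 0.941, -0.0], [0.941, -0.338, -0.0], [-0.0, -0.0, -1.0]]
ft_force: [-0.1, -1.0, 0.1]
gripper_width: 0.0515
finger_force: 0.0
[ 0.49286767 -0.18453169  0.17234276] [-3.58146916e-01  2.06827025e-01 -3.24195581e-01  1.03828969e+00
 -1.61025868e-04  1.55810920e+00]
(np.float64(342.2858558395012), np.float64(187.59772218344594)) (np.float64(342.0820086291952), np.float64(208.31191152493372))
```

View pics/hover.png

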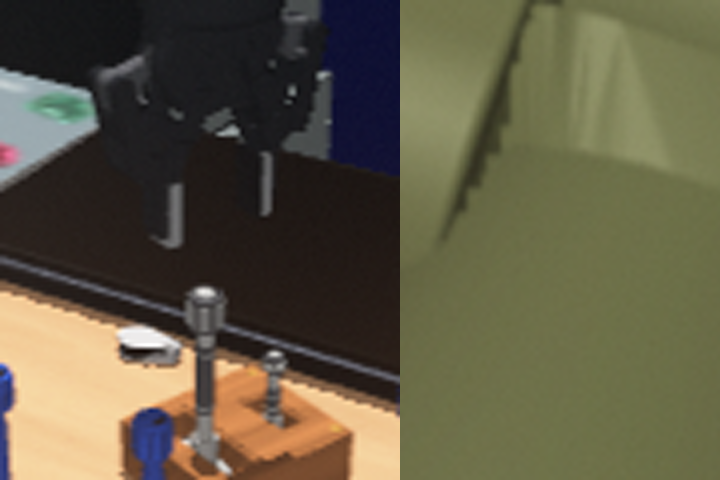

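The fingers straddle the knob: tips at scene (333,190) and (356,183), knob at (341,208), pads clear. Correcting by (0.5,2.5) mm, then descending and gripping softly.

```bash
python3 -m handwheel '[[[0.5,2.5,-15,0,0,0,0.2],[0,0,-20,0,0,0,0.2],[0,0,-20,0,0,0,0.2],[0,0,-14,0,0,0,0.2],[0,0,0,0,0,0,0.2],[0,0,0,0,0,0,0.2]]]' 30; python3 -m handwheel '[[[0,0,0,0,0,0,-0.2],[0,0,0,0,0,0,-0.4],[0,0,0,0,0,0,-0.5],[0,0,0,0,0,0,-0.6],[0,0,0,0,0,0,-0.8],[0,0,0,0,0,0,-1],[0,0,0,0,0,0,-1],[0,0,0,0,0,0,-1]]]'
```

```text
t: 2.4
ee_pos: [0.4934, -0.1816, 0.1032]
orientation: [[0.338, 0.941, 0.001], [0.941, -0.338, -0.0], [-0.0, 0.001, -1.0]]
ft_force: [0.4, -0.2, -0.4]
gripper_width: 0.0511
finger_force: 0.0
t: 3.2
ee_pos: [0.4938, -0.1812, 0.103]
orientation: [[0.337, 0.941, 0.001], [0.941, -0.337, -0.001], [-0.0, 0.001, -1.0]]
ft_force: [-0.4, 0.5, 6.7]
gripper_width: 0.0191
finger_force: 29.5
```

```bash
python3 -m handwheel '[[[0,0,0,0,0,0,-1],[0,0,4,0,0,0,-1],[0,0,8,0,0,0,-1],[0,0,12,0,0,0,-1],[0,0,15,0,0,0,-1],[0,0,20,0,0,0,-1],[0,0,20,0,0,0,-1],[0,0,6,0,0,0,-1]]]' 45;  python3 -m handwheel '[[[-2,20,0,0,0,0,-1],[-3,30,0,0,0,0,-1],[-3,35,0,0,0,0,-1],[-3,35,0,0,0,0,-1],[-3,35,0,0,0,0,-1],[-3,35,0,0,0,0,-1],[-3,25,0,0,0,0,-1],[-2,15,0,0,0,0,-1]]]'; python3 -m handwheel '[[[0,0,0,0,0,0,-1],[0,0,0,0,0,0,-1],[0,0,0,0,0,0,-1]]]';python3 - <<'E'
from h import *
im=np.ascontiguousarray(optics.snapshot("scene")[:,:,::-1]);t=np.ascontiguousarray(optics.snapshot("top")[:,:,::-1])
cv2.imwrite("pics/s2.png",im);cv2.imwrite("pics/t2.png",t)
W=np.hstack([cv2.resize(im[120:240,220:310],None,fx=4,fy=4,interpolation=2),cv2.resize(t[160:260,200:290],(432,480),interpolation=2)])
cv2.imwrite("pics/over.png",W)
s=manip.state();g=s["ee_pos"];print(g,s["joint_pos"],s["ft_force"]);print(proj("scene",[g[0],g[1],g[2]-.092]),proj("scene",g))
E
```

```text
t: 4.0
ee_pos: [0.4942, -0.1813, 0.19]
orientation: [[0.337, 0.941, 0.003], [0.941, -0.337, -0.001], [0.0, 0.003, -1.0]]
ft_force: [0.4, -1.1, -2.1]
gripper_width: 0.0187
finger_force: 44.1
t: 4.8
ee_pos: [0.4703, 0.0509, 0.1871]
orientation: [[0.335, 0.942, -0.001], [0.942, -0.335, 0.0], [0.0, -0.001, -1.0]]
ft_force: [-0.4, -0.9, -1.2]
gripper_width: 0.0188
finger_force: 44.1
t: 5.1
ee_pos: [0.4711, 0.0483, 0.1872]
orientation: [[0.338, 0.941, -0.0], [0.941, -0.338, -0.0], [-0.001, -0.0, -1.0]]
ft_force: [0.9, -0.8, -1.5]
gripper_width: 0.0187
finger_force: 44.1
[0.47122901 0.0482326  0.18722478] [ 1.02157742e-01  1.01613916e-01 -4.14021223e-01  1.05534279e+00
 -2.26255426e-04  2.01819599e+00] [-0.48926108  0.11801199 -2.08514027]
(np.float64(257.6470313021366), np.float64(194.890936908051)) (np.float64(254.0379791857705), np.float64(160.71443907792786))
```

View pics/over.png

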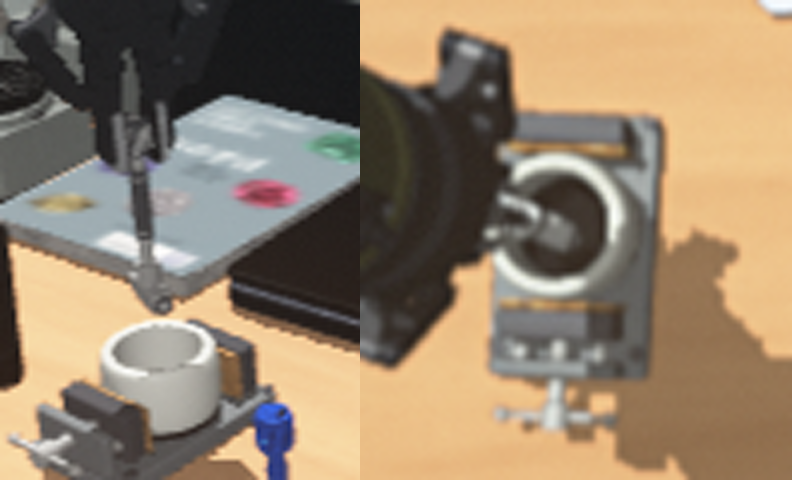

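The gauge hangs upright: its handle line matches the predicted one within 0.3 px, with the head at scene (258,194) above the bore at (259,206). Lowering in stages and watching the force.

```bash
python3 -m handwheel '[[[0.4,0.5,-10,0,0,0,-1],[0,0,-10,0,0,0,-1],[0,0,-8,0,0,0,-1],[0,0,-5,0,0,0,-1],[0,0,-5,0,0,0,-1],[0,0,0,0,0,0,-1]]]';python3 -m handwheel '[[[0,0,-5,0,0,0,-1],[0,0,-5,0,0,0,-1],[0,0,0,0,0,0,-1]]]'; python3 -m handwheel '[[[0,0,-5,0,0,0,-1],[0,0,-5,0,0,0,-1],[0,0,-5,0,0,0,-1],[0,0,-5,0,0,0,-1],[0,0,0,0,0,0,-1]]]'
```

```text
t: 5.8
ee_pos: [0.4711, 0.0495, 0.1485]
orientation: [[0.337, 0.941, -0.001], [0.941, -0.337, -0.0], [-0.001, -0.001, -1.0]]
ft_force: [-0.7, 0.5, -1.4]
gripper_width: 0.0189
finger_force: 44.1
t: 6.1
ee_pos: [0.4711, 0.0495, 0.1386]
orientation: [[0.337, 0.941, -0.001], [0.941, -0.337, -0.0], [-0.0, -0.001, -1.0]]
ft_force: [-0.5, -0.6, -1.5]
gripper_width: 0.0187
finger_force: 44.1
t: 6.6
ee_pos: [0.4709, 0.0494, 0.1184]
orientation: [[0.337, 0.941, -0.001], [0.941, -0.337, -0.0], [-0.001, -0.001, -1.0]]
ft_force: [0.2, 0.8, -1.5]
gripper_width: 0.0185
finger_force: 44.1
```

```bash
python3 -m handwheel '[[[0,0,-4,0,0,0,-1],[0,0,-3,0,0,0,-1],[0,0,0,0,0,0,-1]]]';for i in 1; do python3 -m handwheel '[[[0,0,-1,0,0,0,-1],[0,0,0,0,0,0,-1]]]'; python3 -m handwheel '[[[0,0,-1,0,0,0,-1],[0,0,0,0,0,0,-1]]]'; done
```

```text
t: 6.9
ee_pos: [0.4713, 0.0495, 0.1119]
orientation: [[0.337, 0.941, -0.001], [0.941, -0.337, -0.0], [-0.0, -0.001, -1.0]]
ft_force: [0.4, -0.5, -1.7]
gripper_width: 0.0185
finger_force: 44.1
t: 7.1
ee_pos: [0.4717, 0.0495, 0.1113]
orientation: [[0.337, 0.941, 0.0], [0.941, -0.337, 0.0], [0.0, 0.0, -1.0]]
ft_force: [0.1, -0.1, -1.8]
gripper_width: 0.0189
finger_force: 44.1
t: 7.3
ee_pos: [0.4716, 0.0495, 0.1103]
orientation: [[0.337, 0.941, 0.0], [0.941, -0.337, 0.0], [0.0, 0.0, -1.0]]
ft_force: [-0.7, -0.3, -2.3]
gripper_width: 0.0187
finger_force: 44.1
```

```bash
python3 -m handwheel '[[[0,0,-1,0,0,0,-1],[0,0,0,0,0,0,-1]]]'; python3 -m handwheel '[[[0,0,-0.5,0,0,0,-1],[0,0,0,0,0,0,-1]]]';  python3 -m handwheel '[[[0,0,-0.5,0,0,0,-1],[0,0,0,0,0,0,-1]]]'
```

```text
t: 7.5
ee_pos: [0.4716, 0.0495, 0.1092]
orientation: [[0.337, 0.941, 0.0], [0.941, -0.337, -0.0], [-0.0, 0.0, -1.0]]
ft_force: [0.0, -0.3, -1.7]
gripper_width: 0.0183
finger_force: 44.1
t: 7.7
ee_pos: [0.4718, 0.0495, 0.1091]
orientation: [[0.337, 0.941, 0.0], [0.941, -0.337, 0.0], [0.0, 0.0, -1.0]]
ft_force: [-1.3, -0.8, 2.4]
gripper_width: 0.0187
finger_force: 44.5
t: 7.9
ee_pos: [0.4721, 0.0495, 0.1091]
orientation: [[0.337, 0.941, 0.001], [0.941, -0.337, 0.0], [0.0, 0.001, -1.0]]
ft_force: [-2.3, 0.3, 7.2]
gripper_width: 0.0187
finger_force: 45.0
```

Contact, with about 9 N of bearing force. Pressing very slightly more, then turning anticlockwise.

```bash
python3 -m handwheel '[[[0,0,-0.2,0,0,0,-1],[0,0,0,0,0,0.04,-1],[0,0,0,0,0,0.06,-1],[0,0,0,0,0,0.06,-1]]]'; python3 -c "
from h import *;s=manip.state();print(s['ft_force'],s['ft_torque'])"; python3 -m handwheel '[[[0,0,0,0,0,0.08,-1],[0,0,0,0,0,0.08,-1],[0,0,0,0,0,0.08,-1]]]';python3 -c "
from h import *;s=manip.state();print(s['ft_force'],s['ft_torque'])"
```

```text
t: 8.3
ee_pos: [0.4724, 0.0494, 0.1091]
orientation: [[0.181, 0.984, 0.002], [0.984, -0.181, -0.0], [0.0, 0.002, -1.0]]
ft_force: [-0.6, -0.8, 6.1]
gripper_width: 0.0188
finger_force: 45.0
[-0.61411337 -0.801975    6.13877643] [-0.20342572  0.33941302 -0.00703727]
t: 8.6
ee_pos: [0.4728, 0.0495, 0.1091]
orientation: [[-0.059, 0.998, 0.003], [0.998, 0.059, -0.0], [-0.0, 0.003, -1.0]]
ft_force: [-0.0, -0.5, 5.1]
gripper_width: 0.0185
finger_force: 44.8
[-0.04546148 -0.46157919  5.0726898 ] [-0.05043236  0.03349573 -0.01306264]
```

```bash
python3 -m handwheel '[[[0,0,-0.4,0,0,0,-1],[0,0,0,0,0,0.08,-1],[0,0,0,0,0,0.08,-1]]]'; python3 -c "
from h import *;s=manip.state();print(s['ft_force'],s['ft_torque'])"; python3 -m handwheel '[[[0,0,0,0,0,0.08,-1],[0,0,0,0,0,0.08,-1],[0,0,0,0,0,0,-1]]]';python3 - <<'E'
from h import *
s=manip.state();print(s['ft_force'],s['ft_torque'],s['ee_pos'])
im=np.ascontiguousarray(optics.snapshot("scene")[:,:,::-1]);t=np.ascontiguousarray(optics.snapshot("top")[:,:,::-1])
cv2.imwrite("pics/s3.png",im);cv2.imwrite("pics/t3.png",t)
W=np.hstack([cv2.resize(im[160:240,225:295],None,fx=6,fy=6,interpolation=2),cv2.resize(t[180:240,210:265],None,fx=6,fy=8,interpolation=2)])
cv2.imwrite("pics/in.png",W)
E
```

```text
t: 8.9
ee_pos: [0.4731, 0.0495, 0.109]
orientation: [[-0.217, 0.976, 0.003], [0.976, 0.217, 0.0], [-0.001, 0.003, -1.0]]
ft_force: [-0.4, -1.1, 8.5]
gripper_width: 0.0186
finger_force: 45.0
[-0.3898005  -1.07276685  8.45515166] [-0.16625636  0.25895138 -0.12324198]
t: 9.2
ee_pos: [0.4731, 0.0496, 0.109]
orientation: [[-0.369, 0.93, 0.003], [0.93, 0.369, 0.0], [-0.001, 0.003, -1.0]]
ft_force: [0.7, -0.4, 7.8]
gripper_width: 0.0184
finger_force: 45.1
[ 0.70280613 -0.44176976  7.75307288] [-0.08230692  0.16426518 -0.03188802] [0.47309914 0.04956768 0.10900076]
```

View pics/in.png

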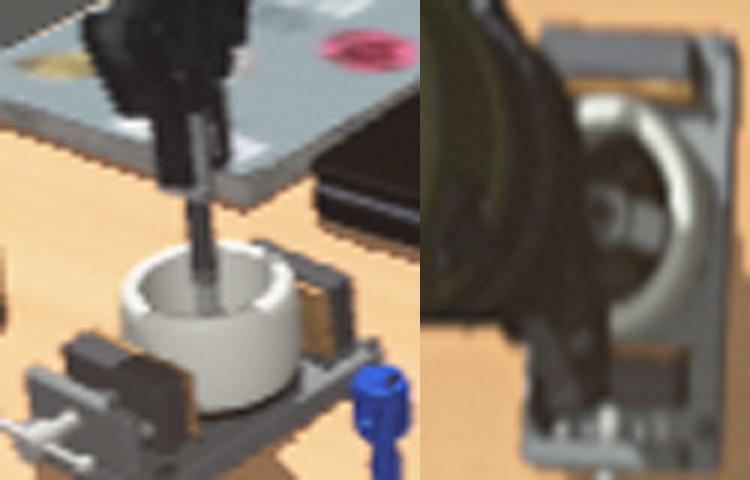

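The head is still roughly along its original direction: in the top view its arm points about 10° below the image's right-hand direction, towards (665,222) in the crop. So the knob is turning and the head is holding. Continuing.

```bash
python3 -m handwheel '[[[0,0,0,0,0,0.08,-1],[0,0,0,0,0,0.08,-1],[0,0,0,0,0,0.08,-1]]]'; python3 -c "
from h import *;s=manip.state();print(s['ft_force'],s['ft_torque'])"; python3 -m handwheel '[[[0,0,0,0,0,0.08,-1],[0,0,0,0,0,0.08,-1],[0,0,0,0,0,0,-1],[0,0,0,0,0,0,-1],[0,0,0,0,0,0,-1]]]';python3 - <<'E'
from h import *
s=manip.state();print(s['ft_force'],s['ft_torque'],s['joint_pos'])
im=np.ascontiguousarray(optics.snapshot("scene")[:,:,::-1]);t=np.ascontiguousarray(optics.snapshot("top")[:,:,::-1])
cv2.imwrite("pics/s4.png",im);cv2.imwrite("pics/t4.png",t)
a=cv2.imread("pics/t3.png")
W=np.hstack([cv2.resize(q[185:235,222:267],None,fx=8,fy=8,interpolation=2) for q in(a,t)])
cv2.imwrite("pics/in2.png",W)
E
```

```text
t: 9.6
ee_pos: [0.4732, 0.0496, 0.109]
orientation: [[-0.58, 0.814, 0.003], [0.814, 0.58, 0.0], [-0.002, 0.003, -1.0]]
ft_force: [0.5, -0.2, 7.6]
gripper_width: 0.0184
finger_force: 45.0
[ 0.47962515 -0.15380749  7.57371245] [-0.02712787  0.01150321 -0.07049168]
t: 10.1
ee_pos: [0.4732, 0.0497, 0.109]
orientation: [[-0.7, 0.714, 0.003], [0.714, 0.7, 0.0], [-0.002, 0.003, -1.0]]
ft_force: [-0.8, -0.2, 7.6]
gripper_width: 0.0184
finger_force: 45.0
[-0.78775892 -0.20957048  7.56299594] [-0.05054839  0.08194538 -0.00807422] [ 1.04666384e-01  1.68863212e-01 -5.28318960e-01  8.70298895e-01
  3.35343929e-06  8.99427998e-01]
```

View pics/in2.png

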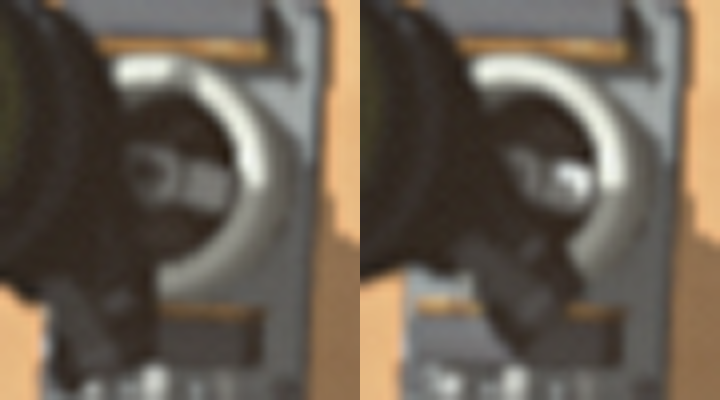

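Right panel: the head has kept its direction (about 18° in both), and its end now reaches the bore wall at (590,185), lit bright. The tool has turned 1.12 rad. I'll add a touch more, then turn clockwise until it locks, watching the torque.

```bash
python3 -m handwheel '[[[0,0,0,0,0,0.06,-1],[0,0,0,0,0,0,-1],[0,0,0,0,0,0,-1]]]'; python3 -c "
from h import *;s=manip.state();print(s['ft_force'],s['ft_torque'])"; python3 -m handwheel '[[[0,0,0,0,0,-0.1,-1],[0,0,0,0,0,-0.1,-1],[0,0,0,0,0,-0.1,-1],[0,0,0,0,0,-0.1,-1],[0,0,0,0,0,-0.1,-1]]]'; python3 -c "
from h import *;s=manip.state();print(s['ft_force'],s['ft_torque'])";  python3 -m handwheel '[[[0,0,0,0,0,-0.1,-1],[0,0,0,0,0,-0.1,-1],[0,0,0,0,0,-0.1,-1],[0,0,0,0,0,-0.1,-1],[0,0,0,0,0,-0.1,-1]]]'; python3 -c "
from h import *;s=manip.state();print(s['ft_force'],s['ft_torque'])"
```

```text
t: 10.5
ee_pos: [0.4733, 0.0497, 0.109]
orientation: [[-0.742, 0.67, 0.003], [0.67, 0.742, 0.0], [-0.002, 0.003, -1.0]]
ft_force: [-0.2, 1.0, 6.8]
gripper_width: 0.0187
finger_force: 45.0
[-0.1848758   1.01444096  6.78483699] [-0.0395208   0.01914485  0.00106802]
t: 11.0
ee_pos: [0.4731, 0.0496, 0.109]
orientation: [[-0.326, 0.945, 0.003], [0.945, 0.326, 0.0], [-0.001, 0.003, -1.0]]
ft_force: [-0.8, -0.8, 8.4]
gripper_width: 0.0185
finger_force: 45.1
[-0.82897683 -0.83939552  8.35221697] [-0.08113768  0.14624816  0.02863805]
t: 11.5
ee_pos: [0.473, 0.0496, 0.1091]
orientation: [[0.167, 0.986, 0.003], [0.986, -0.167, 0.0], [0.001, 0.003, -1.0]]
ft_force: [-1.5, -0.7, 7.5]
gripper_width: 0.0187
finger_force: 45.2
[-1.45695553 -0.73622151  7.51592298] [-0.09192548  0.33626432  0.16285616]
```

```bash
python3 -m handwheel '[[[0,0,0,0,0,-0.03,-1],[0,0,0,0,0,0,-1]]]'; python3 -c "
from h import *;s=manip.state();print(s['ft_force'],s['ft_torque'])"; python3 -m handwheel '[[[0,0,0,0,0,-0.05,-1],[0,0,0,0,0,0,-1],[0,0,0,0,0,0,-1]]]'; python3 - <<'E'
from h import *
s=manip.state();print(s['ft_force'],s['ft_torque'])
t=np.ascontiguousarray(optics.snapshot("top")[:,:,::-1]);cv2.imwrite("pics/t5.png",t)
a=cv2.imread("pics/t4.png")
W=np.hstack([cv2.resize(q[185:235,222:267],None,fx=8,fy=8,interpolation=2) for q in(a,t)])
cv2.imwrite("pics/in3.png",W)
E
```

```text
t: 11.7
ee_pos: [0.473, 0.0496, 0.1091]
orientation: [[0.193, 0.981, 0.003], [0.981, -0.193, 0.0], [0.001, 0.003, -1.0]]
ft_force: [-1.6, -1.1, 8.9]
gripper_width: 0.0185
finger_force: 45.2
[-1.56694967 -1.09920178  8.9426043 ] [-0.12586041  0.33575897  0.03524591]
t: 12.0
ee_pos: [0.473, 0.0496, 0.1091]
orientation: [[0.242, 0.97, 0.003], [0.97, -0.242, 0.0], [0.001, 0.003, -1.0]]
ft_force: [-0.9, -0.7, 9.5]
gripper_width: 0.0184
finger_force: 45.2
[-0.94043168 -0.66721947  9.53543951] [-0.10310364  0.30096338 -0.01724976]
```

View pics/in3.png

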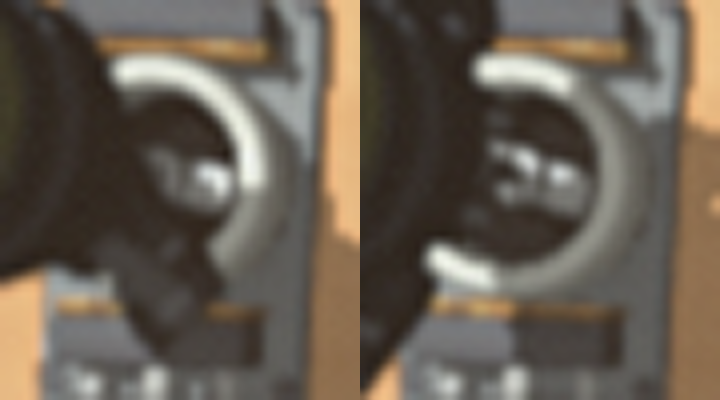

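The plunger still reaches the wall at (585,195) in the right panel. Turning the last bit clockwise, slightly past the start angle, guarantees a full lock.

```bash
python3 -m handwheel '[[[0,0,0,0,0,-0.05,-1],[0,0,0,0,0,-0.05,-1],[0,0,0,0,0,-0.05,-1],[0,0,0,0,0,0,-1]]]'; python3 -c "
from h import *;s=manip.state();print(s['ft_torque'])";python3 -m handwheel '[[[0,0,0,0,0,-0.04,-1],[0,0,0,0,0,0,-1],[0,0,0.4,0,0,0,-1],[0,0,0.4,0,0,0,-1],[0,0,0,0,0,0,-1],[0,0,0,0,0,0,-1]]]'; python3 -c "
from h import *;s=manip.state();print(s['ft_torque'])"
```

```text
t: 12.45
ee_pos: [0.4728, 0.0496, 0.1091]
orientation: [[0.385, 0.923, 0.003], [0.923, -0.385, 0.0], [0.001, 0.002, -1.0]]
ft_force: [-1.1, -0.2, 10.0]
gripper_width: 0.0185
finger_force: 45.2
[-0.04013174  0.41164013  0.00773722]
t: 13.05
ee_pos: [0.4724, 0.0497, 0.1091]
orientation: [[0.42, 0.907, 0.002], [0.907, -0.42, 0.0], [0.001, 0.001, -1.0]]
ft_force: [0.4, 0.3, 6.0]
gripper_width: 0.0186
finger_force: 44.8
[0.04204986 0.03713009 0.02796203]
```

Now drawing it gently out.

```bash
python3 -m handwheel '[[[0,0,1,0,0,0,-1],[0,0,1.5,0,0,0,-1],[0,0,2,0,0,0,-1],[0,0,3,0,0,0,-1],[0,0,3,0,0,0,-1],[0,0,3,0,0,0,-1]]]'; python3 -m handwheel '[[[0,0,4,0,0,0,-1],[0,0,4,0,0,0,-1],[0,0,4,0,0,0,-1],[0,0,4,0,0,0,-1],[0,0,4,0,0,0,-1],[0,0,4,0,0,0,-1],[0,0,4,0,0,0,-1],[0,0,4,0,0,0,-1]]]'; python3 -m handwheel '[[[0,0,8,0,0,0,-1],[0,0,10,0,0,0,-1],[0,0,10,0,0,0,-1],[0,0,6,0,0,0,-1],[0,0,0,0,0,0,-1],[0,0,0,0,0,0,-1]]]';python3 - <<'E'
from h import *
im=np.ascontiguousarray(optics.snapshot("scene")[:,:,::-1]);t=np.ascontiguousarray(optics.snapshot("top")[:,:,::-1])
cv2.imwrite("pics/s6.png",im);cv2.imwrite("pics/t6.png",t)
W=np.hstack([cv2.resize(im[120:220,225:295],None,fx=6,fy=6,interpolation=2),cv2.resize(t[185:245,215:265],None,fx=7.5,fy=7.5,interpolation=2)[:600]]) if 0 else None
a=cv2.resize(im[130:215,230:290],(400,567),interpolation=2);b=cv2.resize(t[180:240,222:264],(397,567),interpolation=2)
cv2.imwrite("pics/out.png",np.hstack([a,b]))
g=manip.state()["ee_pos"];print(g,proj("scene",g),proj("scene",g-[0,0,.093]))
E
```

```text
t: 13.65
ee_pos: [0.4713, 0.0495, 0.1221]
orientation: [[0.42, 0.907, -0.001], [0.907, -0.42, 0.0], [-0.0, -0.001, -1.0]]
ft_force: [0.2, 0.0, -3.5]
gripper_width: 0.0183
finger_force: 44.0
t: 14.45
ee_pos: [0.4718, 0.0495, 0.1546]
orientation: [[0.421, 0.907, 0.001], [0.907, -0.421, -0.0], [0.0, 0.001, -1.0]]
ft_force: [0.8, 0.8, -1.6]
gripper_width: 0.0187
finger_force: 44.2
t: 15.05
ee_pos: [0.4716, 0.0495, 0.1881]
orientation: [[0.42, 0.907, 0.0], [0.907, -0.42, 0.0], [0.0, 0.0, -1.0]]
ft_force: [0.3, -0.3, -1.6]
gripper_width: 0.0185
finger_force: 44.2
[0.47127514 0.04948864 0.18761563] (np.float64(253.64224689274914), np.float64(160.43906258837595)) (np.float64(257.3049059435216), np.float64(194.966899688092))
```

View pics/out.png

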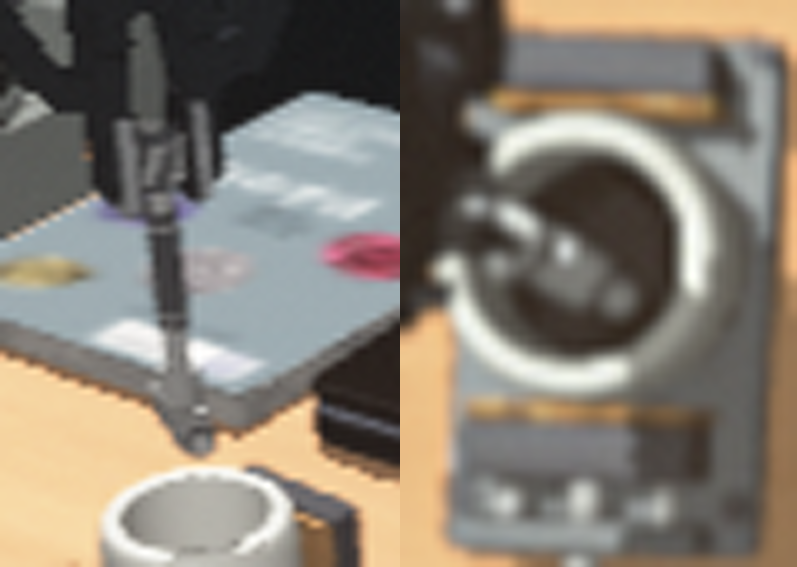

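The plunger is out, its tip visible at top about (245.8,212) and scene about (260.3,196), and the gauge hangs upright. I need the head's yaw and the span from the tip.

```bash
python3 - <<'E'
from h import *
t=cv2.imread("pics/t6.png");s=cv2.imread("pics/s6.png")
c=np.array([.4714,.0495])
print(cv2.cvtColor(t,cv2.COLOR_BGR2GRAY)[203:217,234:252]); print(cv2.cvtColor(s,cv2.COLOR_BGR2GRAY)[184:201,252:266])
for u,v in((245,211),(246,212),(246.5,212.5)):
    w=plane("top",u,v,.102)[:2]-c; print(u,v,w,np.linalg.norm(w),np.degrees(np.arctan2(-w[1],-w[0])))
for yaw in(57,61,65,70):
    a=np.radians(yaw);tip=[c[0]-.028*np.cos(a),c[1]-.028*np.sin(a),.102];print(yaw,np.round(proj("top",tip),1),np.round(proj("scene",tip),1))
    tip=[c[0]-.0235*np.cos(a),c[1]-.0235*np.sin(a),.102+.0045];print(yaw,"shaft top",np.round(proj("top",tip),1),np.round(proj("scene",tip),1))
E
```

```text
[[215 208 144  80  65  55  49  51  56  56  56  57  56  58  54  51  58 139]
 [159 188 155 102 104 102  76  58  53  55  57  55  57  56  54  53  48 128]
 [ 96 132 129  99 129 169 131  81  61  55  55  56  56  58  57  53  48 127]
 [ 83 107 105  90 146 208 159 105  85  68  58  56  58  57  57  53  48 126]
 [103 107  94  93 133 174 146 120 109  91  69  56  54  58  57  52  50 128]
 [103  93  96 110 121 130 126 124 119 101  76  59  56  56  58  54  50 129]
 [ 76  77  98 114 121 121 123 124 115  95  83  78  67  57  56  54  52 128]
 [ 54  58  76  99 111 118 122 118 100  90 101 104  89  63  53  52  59 117]
 [ 50  44  55  68  86 100 111 108  89  94 117 119 100  66  49  52  75 123]
 [ 55  45  46  53  62  73  84  80  69  88 109 110  88  58  44  58  97 137]
 [ 65  51  48  53  53  56  61  60  54  66  80  79  62  47  47  81 127 149]
 [ 77  64  52  54  54  56  54  54  51  51  51  51  44  48  77 118 144 149]
 [ 88  78  66  57  53  53  55  54  52  49  46  43  50  78 116 142 149 140]
 [130 102  81  71  60  51  51  48  49  50  54  64  85 119 143 148 141 126]]
[[181 195 186 142 131 120 175 231 231 220 221 223
[... 764 characters left out ...]
214 214 212]
 [213 213 213 214 215 206 177 150 155 194 217 216 216 215]
 [212 212 212 213 215 216 216 218 218 218 220 220 219 218]
 [214 216 216 225 240 245 243 246 248 247 246 247 245 234]]
245 211 [-0.01321558 -0.02180422] 0.02549657642102908 58.77987013158399
246 212 [-0.01555446 -0.02407901] 0.028666009392650516 57.13852087735339
246.5 212.5 [-0.0167235  -0.02521602] 0.030257609344344162 56.44729590920031
57 [245.7 211.9] [260.  197.3]
57 shaft top [243.7 210.8] [259.3 194.9]
61 [246.2 211.1] [260.8 197.2]
61 shaft top [244.  210.1] [260.  194.7]
65 [246.6 210.4] [261.5 197. ]
65 shaft top [244.3 209.5] [260.6 194.6]
70 [247.  209.4] [262.5 196.7]
70 shaft top [244.7 208.7] [261.4 194.4]
```

```bash
python3 - <<'E'
from h import *
def yaw(u,v,z,c):
    w=plane("top",u,v,z)[:2]-np.array(c);return np.linalg.norm(w).round(4),np.degrees(np.arctan2(-w[1],-w[0])).round(1)
for n in("t2","t3","t4","t5"):
    g=cv2.cvtColor(cv2.imread(f"pics/{n}.png"),cv2.COLOR_BGR2GRAY);print(n)
    print(g[202:216,236:255])
E
```

```text
t2
[[110  61  42  44  47  49  52  55  57  57  57  56  54  49  86 178 237 232
  176]
 [191 114  61  60  56  53  54  54  55  56  56  56  56  50  57 138 235 237
  194]
 [214 142  89 102 101  77  60  54  56  55  56  56  56  50  50 128 236 241
  206]
 [167 127  97 130 155 127  86  65  57  56  56  57  55  52  48 127 236 243
  210]
 [121 101  93 124 151 135 109  93  75  57  56  57  56  53  48 125 234 238
  190]
 [106  91 100 119 129 127 123 114  92  65  56  56  57  54  50 126 230 211
  156]
 [ 93  96 113 121 122 123 125 116  92  69  58  57  57  53  50 130 228 189
  138]
 [ 81 100 116 122 122 123 122 110  84  76  62  56  57  53  50 129 221 183
  134]
 [ 62  80  95 108 116 119 115  98  76  75  61  54  55  53  60 119 183 163
  130]
 [ 46  58  66  81  92 103 104  83  67  61  53  53  51  53  76 125 153 144
  123]
 [ 46  53  54  59  64  71  75  61  54  51  48  46  48  59  97 137 149 137
  118]
 [ 48  54  56  56  55  52  52  49  49  46  46  44  51  81 128 149 145 127
  112]
 [ 54  52  56  54  55  53  49  46  46  47  44  50  78 119 145 149 135 119
  108]
 [ 65  57  54  54  55  52  49  46  44  44  5
[... 2751 characters left out ...]
 115  93 114 171 174 148 116  90  86 129 145
  136]
 [ 45  49  64 101 122 104 104 106  90 101 127 129 123 119  98  90 131 145
  134]
 [ 46  47  58  94 121 104  99  97  93 108 119 119 118 113  93  99 136 144
  130]
 [ 53  51  52  65  86  78  72  71  78  95 109 115 117 106  87 109 139 143
  125]
 [ 67  62  54  51  55  54  50  48  52  65  80  85  94  90  85 123 143 139
  120]
 [ 66  65  55  51  51  53  50  47  49  47  50  54  60  69  97 134 143 132
  114]
 [ 54  57  55  53  52  53  54  53  54  49  44  41  47  77 121 142 140 120
  108]
 [ 48  50  52  54  52  54  53  53  53  52  47  47  72 112 140 144 130 114
  101]
 [ 61  55  51  50  52  52  50  54  51  50  53  77 111 137 144 135 120 106
   99]]
```

Comparing t2 with t6, the head turned with the tool (62° to 57.5°, against 70.3° to 65.2° for the tool). So the knob is at its locked stop, and the head needs about +0.2 rad to line up with the slot at 70.4°. Moving over the stand.

```bash
python3 -m handwheel '[[[2,-15,0,0,0,0.03,-1],[3,-30,0,0,0,0.03,-1],[3,-35,0,0,0,0.03,-1],[3,-35,0,0,0,0.03,-1],[3,-35,0,0,0,0.03,-1],[3,-35,0,0,0,0.03,-1],[3,-30,0,0,0,0.02,-1],[2,-16,0,0,0,0,-1]]]'; python3 -m handwheel '[[[0,0,0,0,0,0,-1],[0,0,-10,0,0,0,-1],[0,0,-10,0,0,0,-1],[0,0,-10,0,0,0,-1],[0,0,-6,0,0,0,-1],[0,0,0,0,0,0,-1],[0,0,0,0,0,0,-1]]]';python3 - <<'E'
from h import *
im=np.ascontiguousarray(optics.snapshot("scene")[:,:,::-1]);t=np.ascontiguousarray(optics.snapshot("top")[:,:,::-1])
cv2.imwrite("pics/s7.png",im);cv2.imwrite("pics/t7.png",t)
a=cv2.resize(im[185:265,310:380],(490,560),interpolation=2);b=cv2.resize(t[160:230,305:365],(300,350),interpolation=2);b=np.vstack([b,np.zeros((210,300,3),np.uint8)])
cv2.imwrite("pics/slot.png",np.hstack([a,b]))
g=manip.state()["ee_pos"];print(g)
for yaw in (65,70):
  for L in(-.028,.028):
    d=np.array([np.cos(np.radians(yaw)),np.sin(np.radians(yaw)),0]);X=g-[0,0,.086]+L*d;print(yaw,L,np.round(proj("scene",X),1))
d=np.array([-0.942,.337,0]);y=np.array([.336,.942,0])
for X in(-10,10):
  for Y in(-32.5,32.5): 
    p=np.array([.4933,-.1817,.036])-d*X/1e3+y*Y/1e3;print("slot corner",X,Y,np.round(proj("scene",p),1))
E
```

```text
t: 15.95
ee_pos: [0.4934, -0.1836, 0.1874]
orientation: [[0.234, 0.972, -0.001], [0.972, -0.234, -0.0], [-0.0, -0.001, -1.0]]
ft_force: [0.0, -0.4, -1.9]
gripper_width: 0.0186
finger_force: 44.2
t: 16.65
ee_pos: [0.4936, -0.1811, 0.1519]
orientation: [[0.231, 0.973, -0.0], [0.973, -0.231, 0.0], [0.0, -0.0, -1.0]]
ft_force: [0.3, 0.3, -1.4]
gripper_width: 0.0186
finger_force: 44.2
[ 0.49397261 -0.18146224  0.15242607]
65 -0.028 [347.8 234.4]
65 0.028 [334.5 222.8]
70 -0.028 [348.7 234. ]
70 0.028 [333.6 223.1]
slot corner -10 -32.5 [346.2 247.9]
slot corner -10 32.5 [328.9 234.8]
slot corner 10 -32.5 [353.2 244.8]
slot corner 10 32.5 [335.7 232. ]
```

View pics/slot.png

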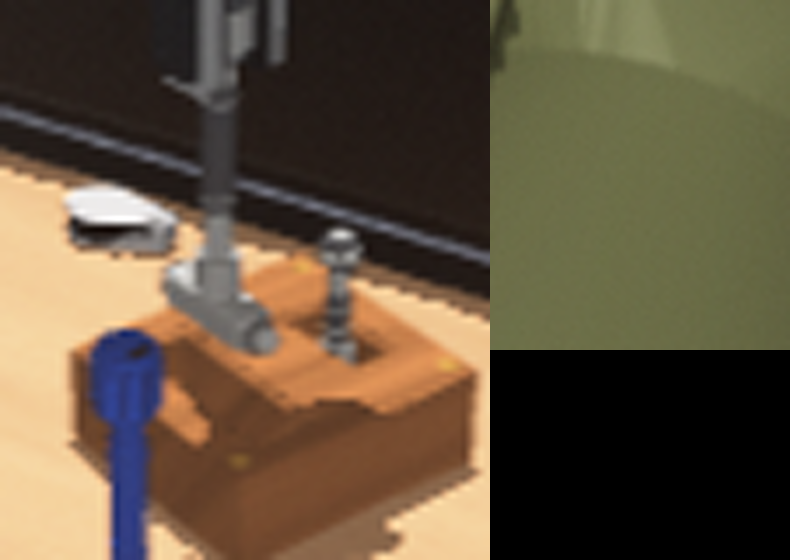

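Both plungers are out, at (334.6,224.3) and (348.3,233.6). That fits a yaw of about 70° and a midpoint within 0.4 px of the prediction, square above the slot. Lowering in stages.

```bash
python3 -m handwheel '[[[-0.4,0,-8,0,0,0,-1],[0,0,-8,0,0,0,-1],[0,0,-4,0,0,0,-1],[0,0,0,0,0,0,-1]]]'; python3 -m handwheel '[[[0,0,-2,0,0,0,-1],[0,0,-2,0,0,0,-1],[0,0,0,0,0,0,-1]]]';  python3 -m handwheel '[[[0,0,-2,0,0,0,-1],[0,0,-2,0,0,0,-1],[0,0,0,0,0,0,-1]]]'
```

```text
t: 17.15
ee_pos: [0.4924, -0.1812, 0.1309]
orientation: [[0.232, 0.973, -0.002], [0.973, -0.232, 0.001], [0.0, -0.002, -1.0]]
ft_force: [-0.7, 0.4, -2.5]
gripper_width: 0.0184
finger_force: 44.3
t: 17.45
ee_pos: [0.4931, -0.1815, 0.1278]
orientation: [[0.232, 0.973, -0.0], [0.973, -0.232, 0.0], [0.0, -0.0, -1.0]]
ft_force: [-0.1, -0.2, -1.5]
gripper_width: 0.0184
finger_force: 44.3
t: 17.75
ee_pos: [0.493, -0.1814, 0.1237]
orientation: [[0.232, 0.973, -0.0], [0.973, -0.232, 0.0], [0.0, -0.0, -1.0]]
ft_force: [-0.0, 0.8, -2.1]
gripper_width: 0.0185
finger_force: 44.3
```

```bash
python3 -m handwheel '[[[0,0,-2,0,0,0,-1],[0,0,-2,0,0,0,-1],[0,0,0,0,0,0,-1]]]'
```

```text
t: 18.05
ee_pos: [0.493, -0.1814, 0.1196]
orientation: [[0.232, 0.973, -0.001], [0.973, -0.232, 0.0], [0.0, -0.001, -1.0]]
ft_force: [0.3, -0.5, -1.7]
gripper_width: 0.0186
finger_force: 44.3
```

```bash
python3 -m handwheel '[[[0,0,-3,0,0,0,-1],[0,0,-3,0,0,0,-1],[0,0,0,0,0,0,-1]]]'; python3 -m handwheel '[[[0,0,-3,0,0,0,-1],[0,0,-3,0,0,0,-1],[0,0,0,0,0,0,-1]]]'; python3 -m handwheel '[[[0,0,-1.5,0,0,0,-1],[0,0,-1,0,0,0,-1],[0,0,0,0,0,0,-1]]]'
```

```text
t: 18.35
ee_pos: [0.4928, -0.1813, 0.1134]
orientation: [[0.232, 0.973, -0.001], [0.973, -0.232, 0.0], [0.0, -0.001, -1.0]]
ft_force: [0.7, 0.7, -1.2]
gripper_width: 0.0185
finger_force: 44.3
t: 18.65
ee_pos: [0.4928, -0.1813, 0.1075]
orientation: [[0.232, 0.973, -0.001], [0.973, -0.232, 0.0], [0.0, -0.001, -1.0]]
ft_force: [-0.7, 0.3, -3.0]
gripper_width: 0.0183
finger_force: 44.3
t: 18.95
ee_pos: [0.4931, -0.1815, 0.1054]
orientation: [[0.232, 0.973, -0.0], [0.973, -0.232, 0.0], [0.0, -0.0, -1.0]]
ft_force: [-0.7, -0.0, -1.7]
gripper_width: 0.0187
finger_force: 44.3
```

```bash
python3 -m handwheel '[[[0,0,-1,0,0,0,-1],[0,0,0,0,0,0,-1]]]'; python3 -m handwheel '[[[0,0,-0.6,0,0,0,-1],[0,0,0,0,0,0,-1]]]'
```

```text
t: 19.15
ee_pos: [0.4932, -0.1814, 0.1044]
orientation: [[0.232, 0.973, -0.0], [0.973, -0.232, 0.0], [0.0, -0.0, -1.0]]
ft_force: [0.3, -1.2, -1.1]
gripper_width: 0.0185
finger_force: 44.3
t: 19.35
ee_pos: [0.4932, -0.1815, 0.1039]
orientation: [[0.232, 0.973, -0.0], [0.973, -0.232, 0.0], [0.0, -0.0, -1.0]]
ft_force: [-0.0, 0.5, -2.5]
gripper_width: 0.0183
finger_force: 44.3
```

```bash
python3 -m handwheel '[[[0,0,-0.6,0,0,0,-1],[0,0,0,0,0,0,-1]]]'; python3 -m handwheel '[[[0,0,-0.4,0,0,0,-1],[0,0,0,0,0,0,-1]]]'
```

```text
t: 19.55
ee_pos: [0.4931, -0.1815, 0.1032]
orientation: [[0.232, 0.973, -0.0], [0.973, -0.232, 0.0], [0.0, -0.0, -1.0]]
ft_force: [-0.6, 0.5, -2.6]
gripper_width: 0.0183
finger_force: 44.3
t: 19.75
ee_pos: [0.4933, -0.1815, 0.1032]
orientation: [[0.232, 0.973, 0.0], [0.973, -0.232, -0.0], [-0.0, 0.0, -1.0]]
ft_force: [-1.1, -0.6, 0.4]
gripper_width: 0.0185
finger_force: 44.5
```

Contact comes exactly at the floor height. Releasing gradually, then rising.

```bash
python3 -m handwheel '[[[0,0,0,0,0,0,-0.5],[0,0,0,0,0,0,-0.45],[0,0,0,0,0,0,-0.4],[0,0,0,0,0,0,-0.3],[0,0,0,0,0,0,-0.1],[0,0,0,0,0,0,0.2],[0,0,0,0,0,0,0.2],[0,0,0,0,0,0,0.2]]]' 20; python3 -m handwheel '[[[0,0,3,0,0,0,0.2],[0,0,8,0,0,0,0.2],[0,0,15,0,0,0,0.2],[0,0,20,0,0,0,0.2],[0,0,30,0,0,0,0.2],[0,0,30,0,0,0,0.2],[0,0,0,0,0,0,0.2],[0,0,0,0,0,0,0.2]]]'; python3 -m handwheel '[[[-30,-30,0,0,0,0,0.2],[-30,-40,0,0,0,0,0.2],[-30,-40,0,0,0,0,0.2],[-20,-40,0,0,0,0,0.2],[-10,-30,0,0,0,0,0.2],[0,0,0,0,0,0,0.2],[0,0,0,0,0,0,0.2],[0,0,0,0,0,0,0.2]]]'; python3 - <<'E'
from h import *
im=np.ascontiguousarray(optics.snapshot("scene")[:,:,::-1]);t=np.ascontiguousarray(optics.snapshot("top")[:,:,::-1])
cv2.imwrite("pics/s8.png",im);cv2.imwrite("pics/t8.png",t)
for n,a,b,w in(("scene","s0","s8",(195,250,330,372)),("top","t0","t8",(160,215,312,365))):
    for f in(("scene0" if n=="scene" else "top0"),b):
        g=cv2.cvtColor(cv2.imread(f"pics/{f}.png"),cv2.COLOR_BGR2HSV).astype(int)
        m=((g[...,1]<70)&(g[...,2]>(85 if n=="scene" else 60)));o=np.zeros_like(m);o[w[0]:w[1],w[2]:w[3]]=m[w[0]:w[1],w[2]:w[3]]
        print(f,[(int(x[0]),x[1],x[2].tolist()) for x in blobs(o,15)])
E
```

```text
t: 20.55
ee_pos: [0.4932, -0.1815, 0.1029]
orientation: [[0.232, 0.973, 0.0], [0.973, -0.232, -0.0], [-0.0, 0.0, -1.0]]
ft_force: [-0.2, -0.2, -0.4]
gripper_width: 0.0513
finger_force: 0.0
t: 21.35
ee_pos: [0.4939, -0.1817, 0.21]
orientation: [[0.232, 0.973, 0.002], [0.973, -0.232, -0.001], [-0.0, 0.002, -1.0]]
ft_force: [-0.2, -0.2, -1.2]
gripper_width: 0.0513
finger_force: 0.0
t: 22.15
ee_pos: [0.373, -0.3603, 0.2081]
orientation: [[0.231, 0.973, -0.001], [0.973, -0.231, 0.002], [0.001, -0.001, -1.0]]
ft_force: [0.5, -0.2, -0.6]
gripper_width: 0.051
finger_force: 0.0
scene0 [(155, [330, 201, 42, 19], [344.06, 209.96]), (33, [330, 213, 6, 8], [331.94, 216.94]), (42, [356, 217, 6, 13], [358.19, 222.43]), (81, [336, 231, 12, 18], [341.23, 239.23]), (15, [356, 232, 5, 5], [358.2, 233.73])]
s8 [(47, [338, 202, 12, 11], [342.45, 206.64]), (27, [330, 206, 11, 7], [337.19, 208.52]), (32, [330, 213, 6, 8], [332.0, 216.91]), (19, [356, 218, 6, 5], [358.37, 220.21]), (72, [336, 234, 12, 15], [341.5, 240.39])]
top0 [(64, [336, 173, 12, 8], [341.62, 176.7]), (141, [327, 189, 17, 14], [335.22, 195.09])]
t8 [(63, [336, 173, 12, 8], [341.54, 176.68]), (153, [325, 189, 21, 13], [335.49, 195.43])]
```

After release the gauge stands in the same place. Its foot spans 21 px in the top view against 17 px before, so the size is held. Handing in.

```bash
python3 -c "
from station import manip
print(manip.hand_in())"
```

```text
the job is handed in; nothing more can be done
None
```

I took the bore, locked the gauge at about 56 mm and stood it back upright in the wide slot; the job was handed in at about 22 s and gave no verdict, so the knob lock and the exact span are judged from camera images only.

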